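Put a wine sample away in the dark keeper and seat its cover

ROBOT

A 6-joint arm with a two-finger parallel gripper is mounted at the origin on the work surface. World frame = base frame: x ahead of the robot, y to its left, z up, the work surface at z = 0. Lengths are in m, angles in rad, forces in N, time in s.
With the tool pointing down it reaches from about 0.275 to 0.85 m from the base axis. Payload 19 kg.
Tool frame: the origin (TCP) lies midway between the tips of the shut fingers; the grasp point (between the pads) lies 19 mm behind it; z points along the fingers, y is the line along which they close (so a half turn about z gives the same grasp; the last joint's range is limited). The gripper opens to 85 mm and grips with 20 to 120 N. Pads are 22 mm wide; open, the fingers measure 114 mm over their backs; the gripper's body (76 mm by 85 mm) begins 54 mm behind the grasp point. The pads swing forward as they close: fully open they stand 13 mm farther back than shut.
Start: joints at [1.083, 0.15, 1.437, -0, 1.554, -0.134], TCP at [0.199, 0.539, 0.208] pointing down, gripper open.
Joint ranges: [-2.8, 2.8], [-0.68, 2.1], [0.12, 2.68], [-1.39, 4.53], [0.16, 2.79], [-2.81, 2.81]. Speed limits (rad/s): [1.89, 1.89, 2.22, 3.01, 3.01, 3.01].

INTERFACE

Orientations are given as a rotation vector (axis times angle).
In Python, from station import bot gives the robot as it stands. Calls block until the motion is done:
- bot.move_ptp(position, orientation): joint-space move of the TCP to a pose.
- bot.move_l(position, attitude=None, v=0.15, guard=None): straight line of the TCP; attitude=None keeps the orientation; v is the mean speed in m/s. With guard (N) it stops when the force on the tool has changed by that much, and returns True; else False.
- bot.movej(angles): joint-space move.
- bot.move_gripper(opening, grip_force=None): finger opening in m; grip_force is the grip in N (None keeps the last); returns when the fingers have stopped.
- bot.hold(seconds).
- bot.inverse_kinematics(position, orientation): joint angles nearest the present ones, or None.
- bot.read_camera(name): name is "scene" or "top"; returns the picture (400x640x3 uint8, red, green, blue); there is no depth.
- bot.camera_model(name): a dict with "fx", "fy", "cx", "cy" (pixels), "R" (3x3) and "t" (3): a world point X has camera coordinates R X + t. Camera axes: x right, y down, z forward; pixel columns grow to the right and rows downward; lengths in m; the calibration is good to about 2 mm. A picture is of the moment at which its call begins. camera_model takes no time and is no camera call.
A pose or a line that the arm cannot do raises bot.Unreachable and nothing moves.
- bot.hand_in(): hands the job in; it is judged then, once.
Trained networks look in the newest picture that a camera, given by its name, has taken for a name from the list of things; names that differ only in an ending like _2 or _b are one class to them, and where a whole thing is asked for, a point or a joint stands for the part that bears it (a point fixed in the world has none). Each returns a list of dicts, best first, with "p" (0 to 1); they miss things now and then, are a little off and sometimes report something else, mostly with a low value. They report only what shows in the picture. A call takes as long as a camera call.
- bot.spot_in(camera, query): "at" ([column, row] in pixels, amid what is visible of it).
Readings, each from a call of its own:
- bot.read_time_s(): time.
- bot.read_joint_pos(): joint angles.
- bot.read_joint_velocities(): joint speeds.
- bot.read_tau(): joint torques, N m.
- bot.read_tool_pos(): TCP position.
- bot.read_tcp_rot(): TCP orientation.
- bot.read_ft_force(): force on the tool from outside, world axes, zero at the start.
- bot.read_ft_torque(): the same for the moment, N m.
- bot.read_gripper_width(): finger opening in m.
- bot.read_grasp_force(): force on a finger pad.
Only numpy, scipy, OpenCV 4.12 (cv2) and the standard library are available. Lean on these libraries where they do the work, as an engineer would, in place of code of your own. Each camera call takes 0.05 s, during which the arm holds its last target. There are 200 camera calls.

TASK

Take the blue-capped wine sample tube out of the wooden rack and stand it fully down in the empty hole of the round sample keeper, then set the red cover over the keeper. Turn the cover until the two lugs under its flange find the two notches in the brass rim and it drops fully home, flush and level, and let go of it. Set it down gently without forcing it, and leave the other tubes, the glasses and everything else where they are.

Things in the scene. Friction and masses are not known exactly. Their poses are not given: they have to be found in the camera images.
- cover: Loose red bell-shaped cover, open below, about 0.45 kg, standing upright on the table; origin at the centre of its bottom edge, z up. Bell 120 mm outside diameter, 111 mm inside, 113 mm tall, inner ceiling at 109 mm. At 16 mm height a flange, 148 mm diameter, 5 mm thick, that rests on the keeper's rim; the 16 mm of bell below it go inside the rim with 3 to 4 mm play all round.
- cover_grip (a point): Centre of the dark wooden bar handle on the cover, 136 mm above the cover's origin, same axes. Bar 64 mm long along the cover's x (so it points at the lugs), 14 mm thick along y, from 125 to 147 mm height.
- cover_lug (a point): Centre of the underside of the steel lug on the cover's +x side, under the flange, 66 mm from the axis, 6 mm above the bottom edge; an equal lug is on the -x side. Each lug is 16 mm wide along the rim and 10 mm deep. A half turn of the cover makes no difference.
- keeper: Fixed round sample keeper; origin at the centre of its underside on the table, z up. Dark base disc 170 mm diameter, 10 mm thick; on it a round wall, 129 mm inner and 147 mm outer diameter. In the middle a white block 40 mm (x) by 90 mm (y), top at 44 mm height, with two tube holes at y = -26 mm (taken by the yellow-capped tube) and y = +26 mm (empty).
- keeper_hole (a point): Centre of the mouth of the keeper's empty hole, 44 mm above the table, axes as the keeper's. Both holes are 28 mm in diameter and 28 mm deep. A tube fully down has its foot 16 mm above the keeper's origin and its top at 126 mm.
- keeper_rim (a point): Centre of the top of the keeper's brass rim ring, 45 mm above the table, keeper's axes. Two notches through the ring, 22 mm wide along it, 14 mm deep, half a turn apart. The ring is stiff (4 N m, leave it) and its setting is NOT measured: notches on the keeper's +x and -x sides, turned up to 0.52 rad either way. Cover's origin above the keeper's: 29 mm home, 39 mm with lugs on the ring.
- rack: Fixed wooden block rack 60 mm (x) by 200 mm (y), 45 mm tall; origin under its centre. Three holes 28 mm in diameter and 35 mm deep in a row along its y, 62 mm apart; a tube's foot stands 10 mm above the table.
- tube_blue: The tube to put away, amber with a blue cap, standing in one of the rack's holes: sample tube, 25 mm diameter, 110 mm long, upright; origin at the centre of its foot, z up along it; the top 32 mm is the cap. About 0.06 kg.
- tube_white1: Green, white cap, in the rack, stays there: sample tube, 25 mm diameter, 110 mm long, upright; origin at the centre of its foot, z up along it; the top 32 mm is the cap. 
- tube_white2: Green, white cap, in the rack, stays there: sample tube, 25 mm diameter, 110 mm long, upright; origin at the centre of its foot, z up along it; the top 32 mm is the cap. 
- tube_kept: Amber, yellow cap, already in the keeper, stays there: sample tube, 25 mm diameter, 110 mm long, upright; origin at the centre of its foot, z up along it; the top 32 mm is the cap. 
- bottle: Bystander: dark wine bottle, 76 mm diameter, 300 mm tall, origin under its centre
- glass1: Bystander: stemmed wine glass, 80 mm diameter, 188 mm tall, origin under its centre
- glass2: Bystander: the other wine glass, same size
- jar: Bystander: amber jar, 72 mm diameter, 110 mm tall, origin under its centre
- taster: Bystander: metal tasting cup, 90 mm diameter, 30 mm tall, origin under its centre
- bung: Bystander: orange barrel bung, 64 mm diameter, 45 mm tall, origin under its centre
- brush: Bystander: brush lying at the back left of the table, about 200 mm long

How it is judged:
By the outcome, as a careful person would: the job done as asked, in the order asked, and still so for the second after the job is handed in, with the robot touching nothing.
It also fails if it takes over 72 s, if anything falls off the work surface, if the arm or the gripper's body presses on something with over 40 N, if the wrist force passes 120 N, or if a joint passes its speed limit or range.

## Working session

There is one attempt and no reset: what is moved stays moved. The work goes in short steps, each a Python script; the robot and the scene stay as the last script left them, time stands still between calls to the robot, and variables do not carry over. Pictures are saved under pics/ and viewed, at most 10 in all, crops included, and the job is handed in when it is done.

```bash
ls; mkdir -p pics
python3 - <<'E'
from station import bot
import cv2, numpy as np
for n in ("scene","top"):
    im=bot.read_camera(n); cv2.imwrite(f"pics/{n}0.png",im[:,:,::-1])
    m=bot.camera_model(n); print(n,{k:np.round(v,4).tolist() for k,v in m.items()})
print(bot.read_time_s(), bot.read_tcp_rot())
E
```

```text
pics
scene {'fx': 457.838, 'fy': 457.838, 'cx': 316.3115, 'cy': 203.5051, 'R': [[0.4971, 0.8676, -0.0102], [0.7382, -0.4291, -0.5204], [-0.4559, 0.2511, -0.8539]], 't': [-0.2828, -0.3649, 1.4988]}
top {'fx': 516.9935, 'fy': 516.9935, 'cx': 324.9059, 'cy': 200.7976, 'R': [[-0.1166, -0.9932, -0.0047], [-0.9724, 0.1151, -0.203], [0.2022, -0.0191, -0.9792]], 't': [0.0579, 0.5737, 1.4684]}
0.1 [-5.52716754e-01 -3.09227413e+00  1.53753705e-03]
```

View pics/scene0.png

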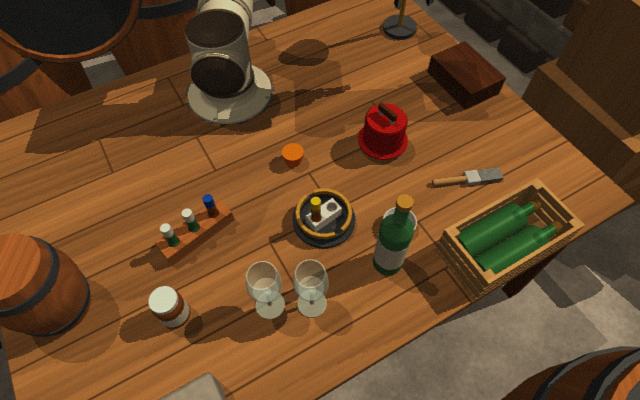

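View pics/top0.png

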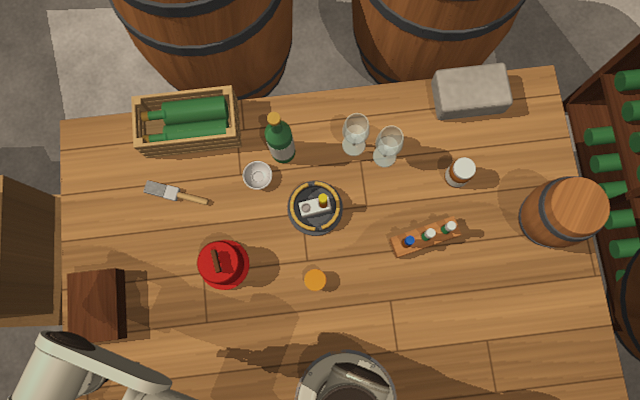

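The rack is at about (428,237) in the top view, with the blue tube at (409,241). The keeper is at (316,208), the red cover at (222,264) and the bung at (315,280). I'll enlarge these for measuring.

```bash
cat > h.py <<'E'
from station import bot
import numpy as np, cv2
def pix(cam,X):
    m=bot.camera_model(cam); c=np.array(m["R"])@np.array(X)+m["t"]
    return np.array([m["fx"]*c[0]/c[2]+m["cx"], m["fy"]*c[1]/c[2]+m["cy"]])
def back(cam,uv,z):
    m=bot.camera_model(cam); R=np.array(m["R"]); o=-R.T@np.array(m["t"])
    d=R.T@np.array([(uv[0]-m["cx"])/m["fx"],(uv[1]-m["cy"])/m["fy"],1]); return o+d*(z-o[2])/d[2]
E
python3 - <<'E'
from h import *
t=cv2.imread("pics/top0.png"); s=cv2.imread("pics/scene0.png")
def crop(im,u,v,w,h,k): return cv2.resize(im[v:v+h,u:u+w],None,fx=k,fy=k,interpolation=cv2.INTER_CUBIC)
a=np.hstack([crop(t,281,173,70,70,5.7142),crop(s,289,181,70,70,5.7142)])
b=np.hstack([crop(t,190,230,70,52,5.7142)[:200*2],crop(t,385,208,90,68,4.444)])
h=min(x.shape[0] for x in (b,)); b=cv2.resize(b,(800,200*1 if False else 200+0)) if False else b
a=a[:,:800]; b=b[:200 if b.shape[0]<200 else 300,:a.shape[1]]
cv2.imwrite("pics/c1.png",np.vstack([a[:,:800],b])[:600] if b.shape[1]==a.shape[1] else a)
print(a.shape,b.shape)
for q in ["tube_blue","keeper_hole","keeper","cover","cover_grip","tube_kept","rack"]:
    for c,z in (("top",0),("scene",0)):
        r=bot.spot_in(c,q)[:2]
        print(q,c,[(np.round(x["at"],1).tolist(),round(x["p"],2)) for x in r])
for q,c,uv,z in [("blue","top",(409,241),.12),("blue","scene",(209,200),.12),("keep","top",(316,208),.045),("keep","scene",(324,214),.045),("bar","top",(218,260),.147)]: print(q,c,back(c,uv,z).round(3))
E
```

```text
Traceback (most recent call last):
ValueError: all the input array dimensions except for the concatenation axis must match exactly, but along dimension 0, the array at index 0 has size 297 and the array at index 1 has size 302
```

Run:
```python
from h import *
t=cv2.imread("pics/top0.png"); s=cv2.imread("pics/scene0.png")
def crop(im,u,v,w,h,W,H): return cv2.resize(im[v:v+h,u:u+w],(W,H),interpolation=cv2.INTER_CUBIC)
a=np.hstack([crop(t,281,173,70,60,400,343),crop(s,289,181,70,60,400,343)])
b=np.hstack([crop(t,190,236,70,44,400,251),crop(t,385,208,80,50,400,251)])
cv2.imwrite("pics/c1.png",np.vstack([a,b]))
for q in ["tube_blue","keeper_hole","keeper","cover","cover_grip","tube_kept","rack"]:
    for c in ("top","scene"):
        r=bot.spot_in(c,q)[:2]
        print(q,c,[(np.round(x["at"],1).tolist(),round(x["p"],2)) for x in r])
for q,c,uv,z in [("blue","top",(409,241),.12),("blue","scene",(209,200),.12),("keep","top",(316,208),.045),("keep","scene",(324,214),.045),("bar","top",(218,260),.147)]: print(q,c,back(c,uv,z).round(3))
```

```text
tube_blue top [([404.5, 239.6], 0.67)]
tube_blue scene [([210.3, 205.8], 0.75), ([315.1, 208.6], 0.5)]
keeper_hole top [([310.8, 207.1], 0.72)]
keeper_hole scene [([328.8, 220.4], 0.74), ([293.4, 152.0], 0.74)]
keeper top [([315.7, 210.4], 0.85), ([257.4, 172.6], 0.56)]
keeper scene [([327.2, 222.6], 0.64)]
cover top [([222.0, 267.1], 0.7)]
cover scene [([384.0, 132.6], 0.62), ([206.8, 204.8], 0.46)]
cover_grip top [([223.6, 263.8], 0.84)]
cover_grip scene [([384.6, 134.6], 0.68), ([310.5, 286.5], 0.2)]
tube_kept top [([323.4, 200.4], 0.58)]
tube_kept scene [([314.9, 209.2], 0.55)]
rack top [([422.4, 239.5], 0.69)]
rack scene [([197.5, 238.4], 0.57)]
blue top [ 0.423 -0.228  0.12 ]
blue scene [ 0.434 -0.229  0.12 ]
keep top [0.561 0.019 0.045]
keep scene [0.575 0.02  0.045]
bar top [0.429 0.3   0.147]
```

View pics/c1.png

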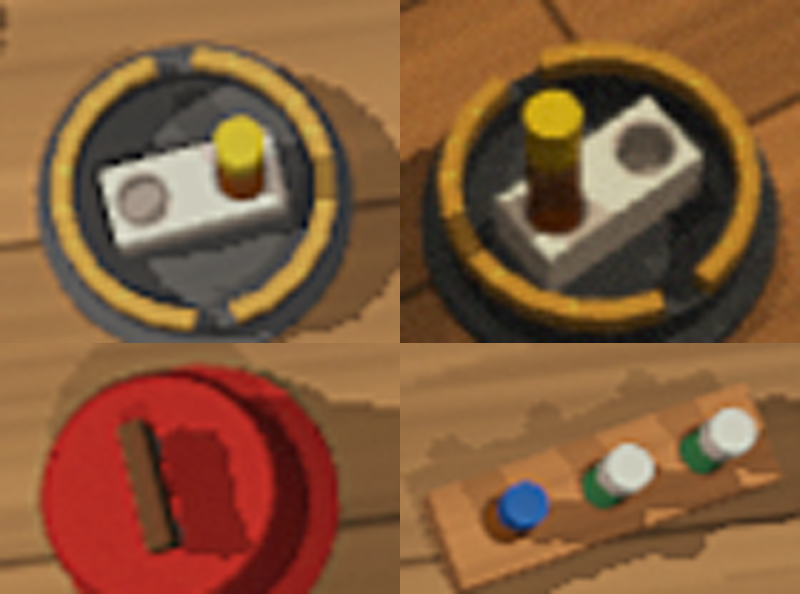

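Top view: the empty hole is at about (305.6,207.4), the notches at about (311,184) and (318,227), and the blue cap at about (409,241). Next I fit silhouettes of the known shapes to colour masks in both cameras.

```bash
cat > fit.py <<'E'
from h import *
from scipy.optimize import minimize
th=np.linspace(0,2*np.pi,49)[:-1]
def cyl(r,z0,z1): return np.array([[r*np.cos(a),r*np.sin(a),z] for z in (z0,z1) for a in th])
def box(x,y,z0,z1): return np.array([[i*x/2,j*y/2,z] for i in (-1,1) for j in (-1,1) for z in (z0,z1)])
def ring():
    P=[]
    for h in (0,np.pi):
        d=11/69/1.0; A=np.linspace(h+d,h+np.pi-d,25)
        for a,b in zip(A[:-1],A[1:]):
            P.append(np.array([[r*np.cos(t),r*np.sin(t),z] for r in (.0645,.0735) for t in (a,b) for z in (.031,.045)]))
    return P
S=8
def sil(cam,parts,x,y,yaw,roi):
    m=bot.camera_model(cam); u,v,w,h=roi; out=np.zeros((h*S,w*S),np.uint8); c,s=np.cos(yaw),np.sin(yaw)
    for P in parts:
        X=P@np.array([[c,s,0],[-s,c,0],[0,0,1]])+[x,y,0]; C=X@np.array(m["R"]).T+m["t"]
        p=np.c_[m["fx"]*C[:,0]/C[:,2]+m["cx"]-u+.5,m["fy"]*C[:,1]/C[:,2]+m["cy"]-v+.5]*S-.5
        cv2.fillConvexPoly(out,cv2.convexHull(np.round(p*16).astype(np.int32)),255,shift=4)
    return cv2.resize(out,(w,h),interpolation=cv2.INTER_AREA)/255.
def fit(cam,parts,mask,roi,x0,free=3):
    u,v,w,h=roi; M=cv2.GaussianBlur(mask[v:v+h,u:u+w].astype(float),(0,0),.7)
    f=lambda p:((cv2.GaussianBlur(sil(cam,parts,*(p[:2]*.01+x0[:2]),p[2]*.1+x0[2] if free==3 else x0[2],roi),(0,0),.7)-M)**2).sum()
    best=None
    n=free
    r=minimize(f,np.zeros(n),method="Nelder-Mead",options=dict(initial_simplex=np.vstack([np.zeros(n),np.eye(n)*1.5]),xatol=.003,fatol=1e-4,maxiter=300))
    p=r.x; return np.r_[p[:2]*.01+x0[:2],(p[2]*.1+x0[2]) if free==3 else x0[2]],r.fun,M.sum()
def masks(im):   # rgb
    H=cv2.cvtColor(im,cv2.COLOR_RGB2HSV).astype(int); h,s,v=H[...,0],H[...,1],H[...,2]
    return dict(blue=(h>100)&(h<130)&(s>120)&(v>40),yellow=(h>=22)&(h<34)&(s>140)&(v>40),
      red=((h<6)|(h>174))&(s>170)&(v>60),brass=(h>14)&(h<28)&(s>120)&(v>60),
      grey=(s<75)&(v>75),hsv=H)
E
cat > meas.py <<'E'
from fit import *
import sys
def run(tag=""):
    res={}
    for cam in ("top","scene"):
        im=cv2.imread(f"pics/{cam}{tag or 0}.png")[:,:,::-1].copy(); k=masks(im)
        def roi(x,y,z,r=34): u,v=pix(cam,(x,y,z)).astype(int); return (u-r,v-r,2*r,2*r)
        B=[cyl(.0125,.088,.120)]; res["blue",cam]=fit(cam,B,k["blue"],roi(.428,-.228,.12,14),np.array([.428,-.228,0.]),2)
        res["yel",cam]=fit(cam,[cyl(.0125,.094,.126)],k["yellow"],roi(.57,-.01,.12,14),np.array([.57,-.01,0.]),2)
        r=roi(.565,.02,.045,32); mb=k["brass"]; 
        # keep ring only: drop wood outside disc and the tube
        u,v=np.meshgrid(np.arange(640),np.arange(400)); 
        hull=sil(cam,[cyl(.083,.0,.03)],.565,.02,0,(0,0,640,400))>.5
        mb=mb&hull
        x,y=res["yel",cam][0][:2]; tub=cv2.dilate((sil(cam,[cyl(.0125,.044,.126)],x,y,0,(0,0,640,400))>0).astype(np.uint8),np.ones((3,3)))>0
        mb&=~tub
        res["ring",cam]=fit(cam,ring(),mb,r,np.array([.565,.02,0.]),3)
        R=[cyl(.060,.0,.113),cyl(.074,.016,.021)]
        mr=k["red"].astype(np.uint8); mr=cv2.morphologyEx(mr,cv2.MORPH_CLOSE,np.ones((11,11)))
        res["cover",cam]=fit(cam,R,mr,roi(.425,.295,.06,44),np.array([.425,.295,0.]),2)
        o=im.copy(); o[mb]=(255,0,255); o[mr>0]=o[mr>0]//2+np.array([0,120,0],np.uint8); o[k["blue"]]=(0,255,255)
        cv2.imwrite(f"pics/m_{cam}{tag}.png",o[:,:,::-1])
    for q,(p,e,n) in res.items(): print(q,p.round(4),round(e,1),round(n,1))
    return res
if __name__=="__main__": run()
E
python3 meas.py
python3 - <<'E'
import cv2,numpy as np
a=cv2.imread("pics/m_top.png");b=cv2.imread("pics/m_scene.png")
f=lambda i,u,v,w,h:cv2.resize(i[v:v+h,u:u+w],(400,300))
cv2.imwrite("pics/c2.png",np.vstack([np.hstack([f(a,270,175,90,67),f(b,280,180,90,67)]),np.hstack([f(a,180,230,90,67),f(b,340,95,90,67)])]))
E
```

```text
('blue', 'top') [ 0.4265 -0.2311  0.    ] 5.0 65.0
('yel', 'top') [ 0.575  -0.0025  0.    ] 7.3 90.0
('ring', 'top') [0.5701 0.0227 0.0426] 23.6 576.1
('cover', 'top') [0.4288 0.3078 0.    ] 23.8 2022.0
('blue', 'scene') [ 0.4233 -0.2312  0.    ] 11.7 104.0
('yel', 'scene') [ 0.5679 -0.0013  0.    ] 16.7 100.8
('ring', 'scene') [0.5661 0.0239 0.0478] 26.9 710.6
('cover', 'scene') [0.4284 0.3079 0.    ] 39.5 2222.0
```

View pics/c2.png

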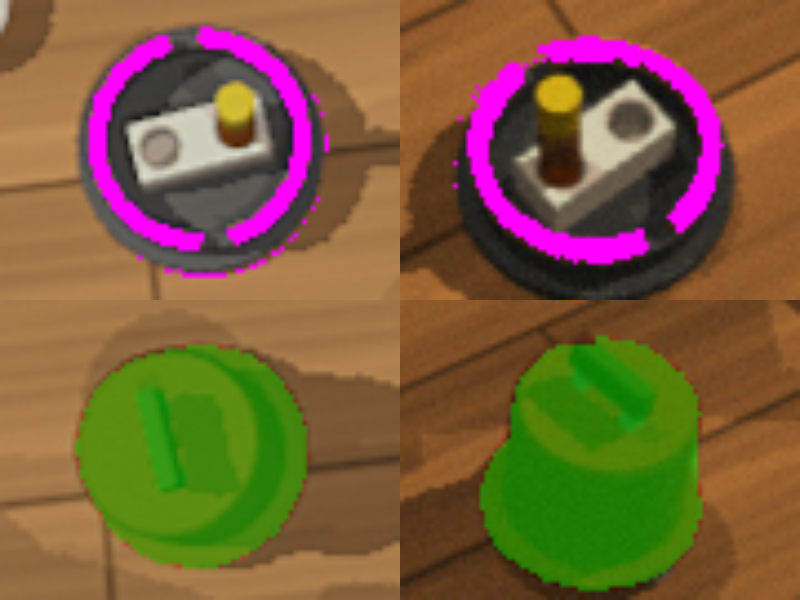

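The ring and cover fits look good. The magenta and green masks match, apart from thin fringe pixels. Now I refine the caps, the hole, the block yaw and the bar.

```bash
cat > meas2.py <<'E'
from fit import *
for cam,hole in (("top",(305.6,207.4)),("scene",(331.1,206.5))):
    im=cv2.imread(f"pics/{cam}0.png")[:,:,::-1].copy(); k=masks(im); H=k["hsv"]; h,s,v=H[...,0],H[...,1],H[...,2]
    def roi(x,y,z,r): a,b=pix(cam,(x,y,z)).astype(int); return (a-r,b-r,2*r,2*r)
    def show(n,r): print(n,cam,r[0].round(4),round(r[1],1),round(r[2],1))
    blue=(h>100)&(h<135)&(s>90)&(v>12); R=roi(.426,-.231,.105,13)
    show("blue",fit(cam,[cyl(.0125,.088,.12)],blue,R,np.array([.426,-.231,0]),2))
    yel=(h>=21)&(h<36)&(s>140)&(v>25); R=roi(.573,-.002,.11,9)
    show("yel",fit(cam,[cyl(.0125,.094,.126)],yel,R,np.array([.572,-.003,0]),2))
    # brass without fringe
    mb=k["brass"]; hull=sil(cam,[cyl(.0785,.038,.045)],.568,.0233,0,(0,0,640,400))>.5
    tub=cv2.dilate((sil(cam,[cyl(.0125,.044,.126)],.572,-.002,0,(0,0,640,400))>0).astype(np.uint8),np.ones((3,3)))>0
    mb=mb&hull&~tub
    show("ring",fit(cam,ring(),mb,roi(.568,.0233,.045,32),np.array([.568,.0233,.045]),3))
    # hole
    uu,vv=np.meshgrid(np.arange(640),np.arange(400)); near=(uu-hole[0])**2+(vv-hole[1])**2<8**2
    g=v.copy(); w=np.percentile(g[near],80); lo=np.percentile(g[near],10)
    hm=near&(g<(w+lo)/2); a,b=int(hole[0]),int(hole[1])
    p0=back(cam,hole,.044); print("pick",p0.round(4),w,lo)
    n,lab=cv2.connectedComponents(hm.astype(np.uint8)); hm=lab==lab[b,a]
    show("hole",fit(cam,[cyl(.014,.0439,.044)],hm,(a-10,b-10,20,20),np.array([p0[0],p0[1],0]),2))
    # block: bright neutral + hole + tube
    inr=sil(cam,[cyl(.064,.03,.044)],.568,.0233,0,(0,0,640,400))>.5
    bm=inr&(v>105)&(s<90)|hm
    tf=sil(cam,[cyl(.0125,.044,.126)],.572,-.0025,0,(0,0,640,400))
    bs=fit(cam,[box(.04,.09,.03 if cam=="top" else .012,.044)],bm|(tf>.5)&False,roi(.568,.0233,.045,26),np.array([.568,.0233,.16]),3); show("block",bs)
    # bar
    B=roi(.4286,.3078,.136,16); x,y,ww,hh=B
    red=((h<7)|(h>172))&(s>165)
    bar=~red&(sil(cam,[cyl(.058,.113,.114)],.4286,.3078,0,(0,0,640,400))>.5) if cam=="top" else ~red&(sil(cam,[cyl(.058,.105,.145)],.4286,.3078,0,(0,0,640,400))>.5)
    for y0 in (.3,-.3): show("bar",fit(cam,[box(.064,.014,.125,.147)],bar,B,np.array([.4286,.3078,y0]),3))
    o=im.copy(); o[bar]=(0,255,0); o[blue]=(0,255,255); o[hm]=(255,0,0); o[bm&~hm]=(0,0,255); o[yel]=(255,0,255)
    cv2.imwrite(f"pics/n_{cam}.png",o[:,:,::-1])
a=cv2.imread("pics/n_top.png");b=cv2.imread("pics/n_scene.png")
f=lambda i,u,v,w,h:cv2.resize(i[v:v+h,u:u+w],(266,300))
cv2.imwrite("pics/c3.png",np.vstack([np.hstack([f(a,285,175,60,67),f(a,192,230,60,67),f(a,390,215,60,67)]),np.hstack([f(b,295,180,60,67),f(b,355,95,60,67),f(b,180,180,60,67)])]))
E
python3 meas2.py
```

```text
blue top [ 0.4269 -0.2311  0.    ] 3.7 68.0
yel top [ 0.5746 -0.0024  0.    ] 0.7 76.0
ring top [0.5701 0.0226 0.0479] 11.9 539.0
pick [0.5665 0.0494 0.044 ] 207.0 113.9
hole top [0.5876 0.0666 0.    ] 227.1 324.9
block top [0.5421 0.0222 0.4217] 2210.1 2690.0
bar top [0.4294 0.3087 0.1736] 8.6 134.8
bar top [0.4292 0.3087 0.1642] 8.6 134.8
blue scene [ 0.4233 -0.2312  0.    ] 6.9 113.0
yel scene [ 0.5682 -0.0016  0.    ] 4.1 126.9
ring scene [0.5658 0.0242 0.0536] 23.3 734.0
pick [0.5643 0.0484 0.044 ] 205.0 79.7
hole scene [0.5644 0.0494 0.    ] 1.4 67.0
block scene [0.5634 0.0278 0.2097] 198.9 377.0
bar scene [0.4064 0.3093 0.0501] 248.6 437.9
bar scene [ 0.4062  0.3104 -0.0009] 248.3 437.9
```

View pics/c3.png

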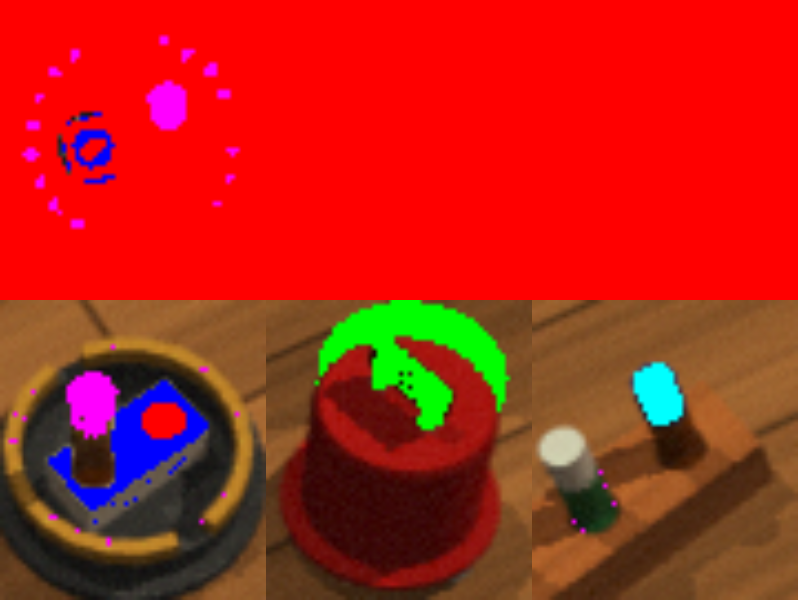

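```bash
cat >> h.py <<'E'
def att(psi): return [np.pi*np.cos(psi/2),np.pi*np.sin(psi/2),0.]
def st(tag=""): print(tag,"t",round(bot.read_time_s(),2),"tcp",np.round(bot.read_tool_pos(),4),"F",np.round(bot.read_ft_force(),2),"w",round(bot.read_gripper_width(),4),"q6",round(bot.read_joint_pos()[5],2))
E
python3 - <<'E'
from h import *
a=back("top",(409.1,239.5),.12);b=back("top",(450.5,225.3),.12); d=a-b; psi=np.arctan2(-d[0],d[1]); print(a,b,np.linalg.norm(d),psi)
B=[.4251,-.2311]
bot.move_ptp(B+[.22],att(psi)); st("above")
bot.move_gripper(.06); bot.move_l(B+[.08],v=.2,guard=8); st("down")
bot.move_gripper(0.0,30); st("grip")
bot.move_l(B+[.215],v=.2); st("lift")
E
```

```text
[ 0.42689079 -0.22879385  0.12      ] [ 0.4528999  -0.34993095  0.12      ] 0.12389782361804566 0.21149704332657313
above t 3.62 tcp [ 0.4254 -0.2306  0.22  ] F [0.49 0.05 0.02] w 0.0856 q6 0.7
down t 4.85 tcp [ 0.4255 -0.2315  0.081 ] F [ 0.71 -0.4   0.66] w 0.0603 q6 0.7
grip t 5.26 tcp [ 0.4256 -0.2314  0.0809] F [-0.32  0.98  6.02] w 0.0244 q6 0.7
lift t 6.08 tcp [ 0.4248 -0.2309  0.2138] F [-0.18 -0.86  0.18] w 0.0243 q6 0.7
```

Run:
```python
from h import *
K=[.565,.0491]
bot.move_l(K+[.215],att(.12),v=.25); st("over")
for c in("top","scene"): cv2.imwrite(f"pics/{c}1.png",bot.read_camera(c)[:,:,::-1])
bot.move_l(K+[.125],v=.15,guard=4); st("near")
print(bot.move_l(K+[.0862],v=.04,guard=4)); st("in")
```

```text
over t 7.48 tcp [0.5647 0.0483 0.2149] F [ 0.38 -0.21 -0.25] w 0.0246 q6 1.4
near t 8.33 tcp [0.5654 0.049  0.1259] F [ 0.18  0.31 -0.02] w 0.0241 q6 1.4
True
in t 9.23 tcp [0.565  0.0491 0.087 ] F [-0.18 -1.19  6.05] w 0.0242 q6 1.4
```

It's at full depth. I'll release, retreat and look.

Run:
```python
from h import *
bot.move_gripper(.06); bot.move_l([.565,.0491,.23],v=.25); st()
bot.move_gripper(.085)
psi=.17+np.pi
bot.move_ptp([.4286,.308,.26],att(psi)); st("over cover")
for c in("top","scene"): cv2.imwrite(f"pics/{c}2.png",bot.read_camera(c)[:,:,::-1])
a=cv2.imread("pics/top2.png");b=cv2.imread("pics/scene2.png")
f=lambda i,u,v,w,h:cv2.resize(i[v:v+h,u:u+w],(400,300))
cv2.imwrite("pics/c4.png",np.vstack([np.hstack([f(a,270,170,90,67),f(b,280,175,90,67)]),np.hstack([f(a,380,200,90,67),f(b,330,80,120,90)])]))
```

```text
t 10.39 tcp [0.5648 0.0491 0.2294] F [0.28 0.23 0.19] w 0.0604 q6 1.4
over cover t 13.13 tcp [0.4287 0.3078 0.26  ] F [-0.23 -0.4  -0.31] w 0.0848 q6 -1.26
```

View pics/c4.png

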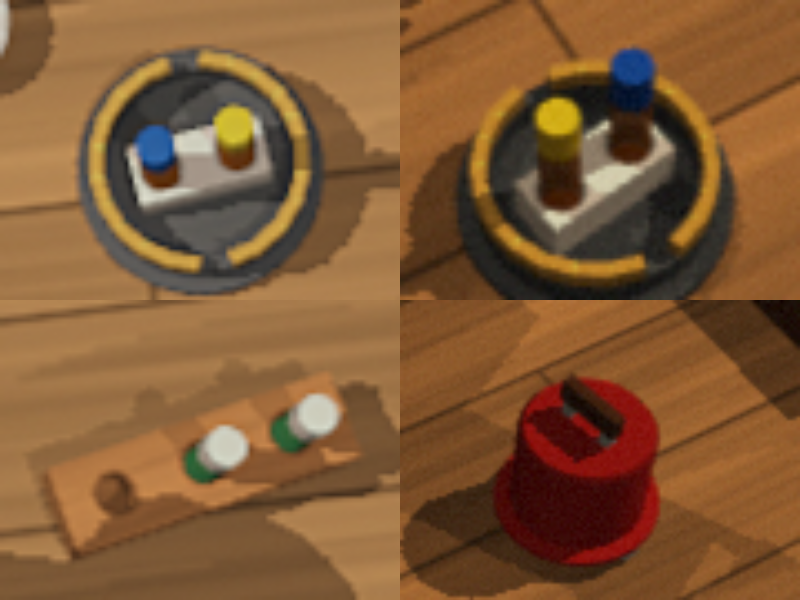

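Top view: the blue tube is upright and fully down beside the yellow one, at the same height. The rack hole is empty and the cover is undisturbed. Now I grasp the cover.

Run:
```python
from h import *
C=[.4287,.3082]
bot.move_gripper(.05)
print(bot.move_l(C+[.121],v=.15,guard=6)); st("down")
z0=bot.read_tool_pos()[2]
bot.move_gripper(0.0,60); st("grip"); z0=bot.read_tool_pos()[2]
bot.move_l(C+[z0+.02],v=.08); st("lift")
bot.move_l(C+[z0+.165],v=.2); st("lifted")
bot.move_l([.568,.0234,z0+.165],att(.05+np.pi),v=.2); st("over")
for c in("top","scene"): cv2.imwrite(f"pics/{c}3.png",bot.read_camera(c)[:,:,::-1])
open("z0","w").write(str(z0))
a=cv2.imread("pics/top3.png");b=cv2.imread("pics/scene3.png")
f=lambda i,u,v,w,h:cv2.resize(i[v:v+h,u:u+w],(400,400))
cv2.imwrite("pics/c5.png",np.hstack([f(a,250,140,120,120),f(b,260,110,120,120)]))
```

```text
False
down t 14.75 tcp [0.4291 0.3084 0.1219] F [-0.44  0.83 -0.14] w 0.0501 q6 -1.26
grip t 15.2 tcp [0.4289 0.3086 0.1215] F [-0.99  3.42  5.89] w 0.0108 q6 -1.26
lift t 15.61 tcp [0.4288 0.3082 0.1418] F [ 0.31 -0.04 -5.42] w 0.0105 q6 -1.26
lifted t 16.48 tcp [0.4284 0.308  0.2851] F [ 0.37  0.25 -4.3 ] w 0.0105 q6 -1.26
over t 18.22 tcp [0.5678 0.0241 0.2867] F [-0.12 -0.43 -4.38] w 0.0106 q6 -1.71
```

View pics/c5.png

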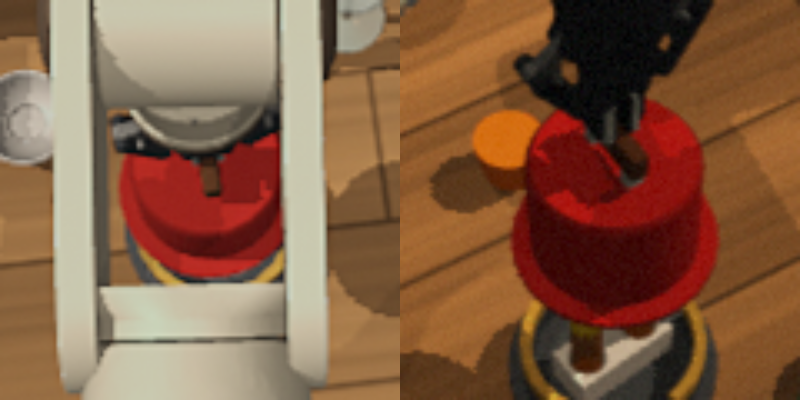

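Scene view: the cover is held level over the keeper, with both tube caps inside its outline. Lowering it gently.

Run:
```python
from h import *
z0=float(open("z0").read()); K=[.568,.0234]
bot.move_l(K+[z0+.055],v=.15,guard=8); st("near")
g=bot.move_l(K+[z0+.0285],v=.03,guard=4); st("down"); print(g,"h",bot.read_tool_pos()[2]-z0, np.round(bot.read_ft_torque(),2))
```

```text
near t 19.2 tcp [0.5684 0.0234 0.1775] F [ 0.56 -0.14 -3.9 ] w 0.0108 q6 -1.72
down t 20.02 tcp [0.5677 0.024  0.1504] F [-0.44  4.73  5.62] w 0.0106 q6 -1.72
True h 0.02890138845119042 [0.79 0.   0.02]
```

It stopped at 28.9 mm, so it's home. I'll release and check.

Run:
```python
from h import *
bot.move_gripper(.05); st("rel"); p=bot.read_tool_pos()
bot.move_l([.568,.0234,.30],v=.15); st("up")
bot.move_ptp([.35,.35,.32],att(.05+np.pi)); st("away")
for c in("top","scene"): cv2.imwrite(f"pics/{c}4.png",bot.read_camera(c)[:,:,::-1])
a=cv2.imread("pics/top4.png");b=cv2.imread("pics/scene4.png")
f=lambda i,u,v,w,h:cv2.resize(i[v:v+h,u:u+w],(400,400))
cv2.imwrite("pics/c6.png",np.hstack([f(a,270,155,90,90),f(b,280,150,90,90)]))
from fit import *
for dz in (.029,.034,.039):
  for cam in("top","scene"):
    k=masks(cv2.imread(f"pics/{cam}4.png")[:,:,::-1].copy())
    m=cv2.morphologyEx(k["red"].astype(np.uint8),cv2.MORPH_CLOSE,np.ones((11,11)))
    u,v=pix(cam,(.568,.023,.09)).astype(int)
    r=fit(cam,[cyl(.060,dz+.016,dz+.113),cyl(.074,dz+.016,dz+.021)],m,(u-44,v-44,88,88),np.array([.568,.0234,0]),2); print(dz,cam,r[0].round(4),round(r[1],1))
```

```text
rel t 20.48 tcp [0.5673 0.0235 0.1497] F [0.77 0.83 0.45] w 0.0498 q6 -1.72
up t 21.62 tcp [0.5678 0.0234 0.299 ] F [-0.4  -0.89 -0.64] w 0.0499 q6 -1.72
away t 23.08 tcp [0.3507 0.3495 0.3198] F [-0.14 -0.4  -0.91] w 0.0499 q6 -0.99
0.029 top [0.5666 0.024  0.    ] 14.5
0.029 scene [0.5672 0.0231 0.    ] 54.5
0.034 top [0.5658 0.0238 0.    ] 19.5
0.034 scene [0.5697 0.0216 0.    ] 71.0
0.039 top [0.5646 0.0239 0.    ] 25.3
0.039 scene [0.5718 0.0203 0.    ] 90.3
```

View pics/c6.png

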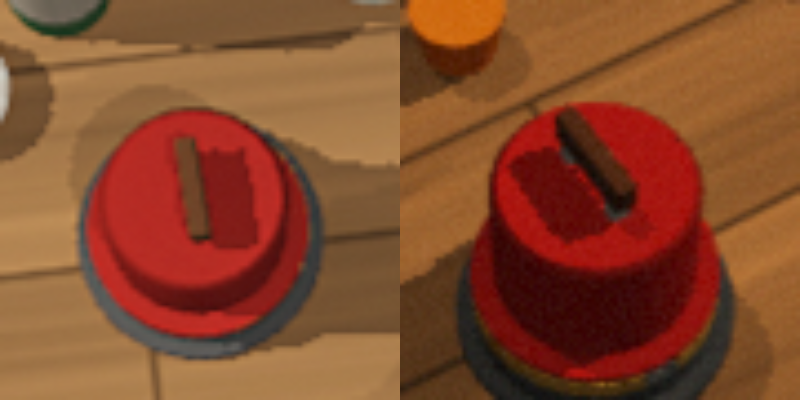

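The cover sits level and concentric on the rim. The silhouette fit is best at 29 mm, and both cameras agree within 1 mm, so it's home.

```bash
python3 -c "
from station import bot
print(bot.hand_in())"
```

```text
the job is handed in; nothing more can be done
None
```

The blue-capped tube is fully down in the keeper, and the red cover is on, notched home, level and released; I handed the job in after about 23 s on the robot's clock.

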